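# Load the amber filter into the microscope lamp

### The arm

A 6-joint arm with a two-finger parallel gripper is mounted at the origin on the work surface. World frame = base frame: x ahead of the robot, y to its left, z up, the work surface at z = 0. Lengths are in m, angles in rad, forces in N, time in s.
With the tool pointing down it reaches from about 0.4 to 0.825 m from the base axis. Payload 7 kg.
Tool frame: the origin (TCP) lies at the very end of the fingers, on their centre line; the grasp point (between the pads) lies r.hold_point_z behind it (r.hold_point_z is the distance from the TCP to the grasp point, in m); z points along the fingers, y is the line along which they close (so a half turn about z gives the same grasp; the last joint's range is limited). The gripper opens to 88 mm and grips with 3 to 60 N. Pads are 19 mm wide; open, the fingers measure 130 mm over their backs; the gripper's body (78 mm by 193 mm) begins 47 mm behind the grasp point.
Start: joints at [-1.01, 0.359, 0.012, 0, -1.224, -0.288], TCP at [0.182, -0.65, 0.227] pointing down, gripper open.
Joint ranges: [-3.07, 3.07], [-1.43, 2.12], [-1.02, 1.25], [-3.03, 1.67], [-3.05, -0], [-3.03, 3.03]. Speed limits (rad/s): [2.39, 2.39, 3.01, 3.14, 3.14, 3.14].

### API

Orientations are given as a rotation vector (axis times angle).
In Python, from workcell import r, ticket, read_camera, camera_params gives the robot as it stands (r), with the cameras as plain functions and the job (ticket).
- The arm moves only by the shell command python3 drive.py 'ROWS' [OPENING] [FORCE]. ROWS is rows parted by semicolons, their numbers by spaces, 1 to 10 of them, each of 6 numbers: dx, dy, dz in m, then a rotation vector rx, ry, rz in rad; each row shifts and turns the commanded pose from where the row before left it, along the tool's axes as they then stand; what a row does not reach is not made up. A row lasts 1/10 s, in which the tool goes at most 0.05 m and 0.15 rad, less where a joint would pass 70% of its speed; a pose out of reach is approached as far as the arm can. OPENING is the opening from 0.0 (shut) to 1.0 (fully open), set as the command begins (- or left out keeps the last). The fingers move at their own pace and stop on an object; FORCE is the grip in N (left out, the last holds). Time passes only in rows, so rows that do not move let the fingers close. It prints the time, the measured TCP pose, the force, the opening and the grip force at its end.
- r.observe(): the state, without advancing time (a new reading comes with each control period).
- read_camera(name): name is "side" or "top"; returns the picture (420x560x3 uint8, blue, green, red); there is no depth.
- camera_params(name): a dict with "K" (3x3 intrinsics, pixels), "view" (4x4, takes a point from world to camera coordinates). Camera axes: x right, y down, z forward; pixel columns grow to the right and rows downward; lengths in m; the calibration is good to about 2 mm. A picture is of the moment at which its call begins. camera_params takes no time and is no camera call.
- ticket.finish_job(): hands the job in; it is judged then, once.
The state is a dict: "t": time; "joint_pos": joint angles; "joint_velocities": joint speeds; "tau": joint torques, N m; "eef_pos": TCP position; "tool_rot": TCP orientation; "wrist_force": force on the tool from outside, world axes, zero at the start; "ft_torque": the same for the moment, N m; "width": opening from 0.0 (shut) to 1.0 (fully open); "gripper_force": force on a finger pad.
Only numpy, scipy, OpenCV 4.12 (cv2) and the standard library are available. Lean on these libraries where they do the work, as an engineer would, in place of code of your own. Each camera call takes 0.05 s, during which the arm holds its last target. There are 200 camera calls.

### The job

Take the amber filter out of the leaning rack and load it into the filter slot of the white microscope lamp: set its bottom edge into the flared mouth of the slot while the filter still slants as it did in the rack, pause there a moment, then straighten it upright and lower it fully home to the bottom of the slot before you let go. Let it stand there upright, and leave the blue filter in the rack.

Things in the scene. Friction and masses are not known exactly. Their poses are not given: they have to be found in the camera images.
- amber_filter: Light filter: rigid plate 10 mm thick, 70 wide, 120 tall, 0.11 kg, black frame, amber pane. Origin: centre of its bottom edge (foot). x through the thickness, y along the width, z up the plate. Starts in either bay of the rack, top leaning 28 degrees to the rack's -x side, foot 22 mm above the table. Its upper 60 mm stand free: pinch it across the thickness, tool in line with the plate.
- blue_filter: Light filter: rigid plate 10 mm thick, 70 wide, 120 tall, 0.11 kg, black frame, blue pane. Origin: centre of its bottom edge (foot). x through the thickness, y along the width, z up the plate. Leans in the same way in the other bay and stays there.
- rack: White fixed leaning rack, 130 x 214 mm, two bays at y = +50 and -50 mm. Origin: on the table under the line of the filters' feet, midway between the bays. -x side roughly faces the robot, y along the row, z up. The backrest, on the filters' -x side, reaches 55 mm up them; dividers 22 mm high beside the bays.
- lamp: White fixed lamp. Origin: on the table under the slot's centre; x across the slot, y along it, z up, -x roughly to the robot. Slot 90 mm long, ends closed, floor at z 8 mm; 16 mm wide (x -8 to 8) up to z 40, then flares to its mouth at z 64 (x -22 to 14), so a filter enters leaning to -x, either face first. Lamp house x 33 to 138, 70 high; lens tube out to x -49, 42 high.

How it is judged:
On the way, in this order (a step that is already met when the one before it is completed fails the run):
1. the amber filter's foot is in the mouth of the slot, at least 4 mm below the top of the lips, while the filter slants by more than 14 degrees (x of amber_filter in the frame of lamp between -0.025 and 0.025 m and y of amber_filter in the frame of lamp between -0.03 and 0.03 m and z of amber_filter in the frame of lamp below 0.06 m and angle between amber_filter's own z axis and vertical above 0.245 rad), for 0.1 s.
2. still in the fingers, it is straightened to within 12 degrees of upright with its foot within 12 mm of the slot's floor (x of amber_filter in the frame of lamp between -0.012 and 0.012 m and y of amber_filter in the frame of lamp between -0.03 and 0.03 m and z of amber_filter in the frame of lamp below 0.02 m and angle between amber_filter's own z axis and vertical below 0.21 rad and contact force between the fingers and amber_filter above 0.5 N), for 0.1 s.
At the end, for the whole second after the job is handed in: The amber filter stands at rest in the lamp's slot, released: its foot within 6 mm of the slot's floor and 12 mm of the slot's centre line, within 12 degrees of upright; the blue filter is within 25 mm of where it was (x of amber_filter in the frame of lamp between -0.012 and 0.012 m and y of amber_filter in the frame of lamp between -0.03 and 0.03 m and z of amber_filter in the frame of lamp below 0.014 m and angle between amber_filter's own z axis and vertical below 0.21 rad and linear speed of amber_filter below 0.02 m/s and distance of blue_filter from where it was at the start of the episode below 0.025 m); the robot touches nothing.
It fails at once if the blue filter is moved by more than 25 mm (distance of blue_filter from where it was at the start of the episode above 0.025 m).
It also fails if it takes over 54 s, if anything falls off the work surface, if the arm or the gripper's body presses on something with over 40 N, if the wrist force passes 120 N, or if a joint passes its speed limit or range.

## Working session

There is one attempt and no reset: what is moved stays moved. The work goes in short steps, Python scripts to look and compute and a shell command to move; the robot and the scene stay as the last step left them, time stands still between calls to the robot, and variables do not carry over. Pictures are saved under pics/ and viewed, at most 13 in all, crops included, and the job is handed in when it is done.

```bash
ls; mkdir -p pics; python3 - <<'E'
from workcell import r, ticket, read_camera, camera_params
import cv2
for n in("side","top"):
    cv2.imwrite(f"pics/{n}0.png",read_camera(n)); p=camera_params(n); print(n,p["K"],p["view"])
print(r.hold_point_z,r.observe())
E
```

```text
drive.py
pics
workcell.py
side [[380.5060916    0.         278.31782138]
 [  0.         380.5060916  209.01983656]
 [  0.           0.           1.        ]] [[-0.91798172 -0.39658992  0.00509995  0.477958  ]
 [-0.2904867   0.66351978 -0.68946282  0.1913361 ]
 [ 0.27005008 -0.63439573 -0.72430313  0.5221321 ]
 [ 0.          0.          0.          1.        ]]
top [[516.64472384   0.         272.2415059 ]
 [  0.         516.64472384 214.96837115]
 [  0.           0.           1.        ]] [[ 0.02542523 -0.99920058  0.03085058 -0.03600304]
 [-0.98463848 -0.03036354 -0.17194509  0.56650845]
 [ 0.17274437 -0.02600493 -0.98462334  0.82206132]
 [ 0.          0.          0.          1.        ]]
0.0188 {'t': 0.1, 'joint_pos': array([-1.00989600e+00,  3.59325808e-01,  1.11623656e-02, -3.07573790e-04,
       -1.22408113e+00, -2.88099647e-01]), 'joint_velocities': array([ 0.00019468, -0.00123495, -0.00078021,  0.00312246, -0.00149749,
        0.00130166]), 'tau': array([-2.00600945e-03, -5.84162772e+01,  2.93751884e+01,  7.01561853e+00,
        1.01295396e-02, -5.31374019e-05]), 'eef_pos': array([ 0.18172691, -0.6496353 ,  0.22571489]), 'tool_rot': array([ 4.26978449e-01, -3.11210488e+00, -2.25984582e-03]), 'wrist_force': array([-0.77106288, -0.12800812,  0.27588767]), 'ft_torque': array([-0.09494617,  0.01285065, -0.02545186]), 'gripper_force': 0.0, 'width': 0.9998957322352007}
```

View pics/side0.png

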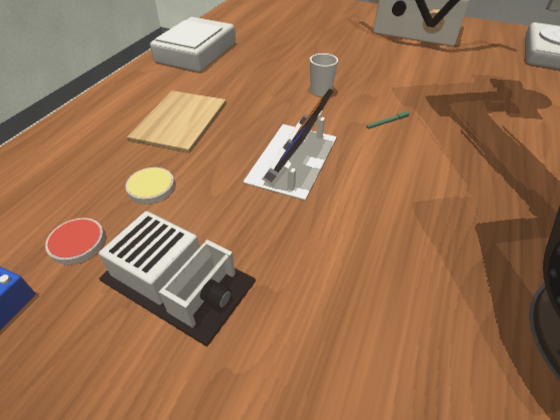

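View pics/top0.png

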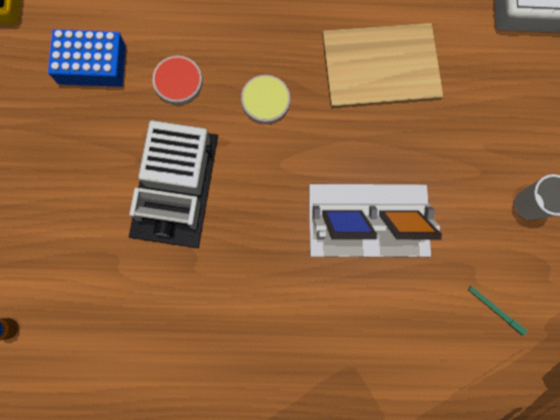

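```bash
python3 - <<'E'
import cv2,numpy as np
t=cv2.imread("pics/top0.png");s=cv2.imread("pics/side0.png")
R=lambda im,x,y,w,h,k:cv2.resize(im[y:y+h,x:x+w],None,fx=k,fy=k,interpolation=cv2.INTER_CUBIC)
a=R(t,300,175,150,90,5.3);b=R(t,120,110,110,140,4)
cv2.imwrite("pics/tr.png",a)
c=R(s,235,80,110,120,4.9)[:590,:400*2]
d=R(s,95,205,165,140,4)
cv2.imwrite("pics/sr.png",c);cv2.imwrite("pics/sl.png",d)
cv2.imwrite("pics/tl.png",b)
E
```

```text
(no output)
```

View pics/tr.png

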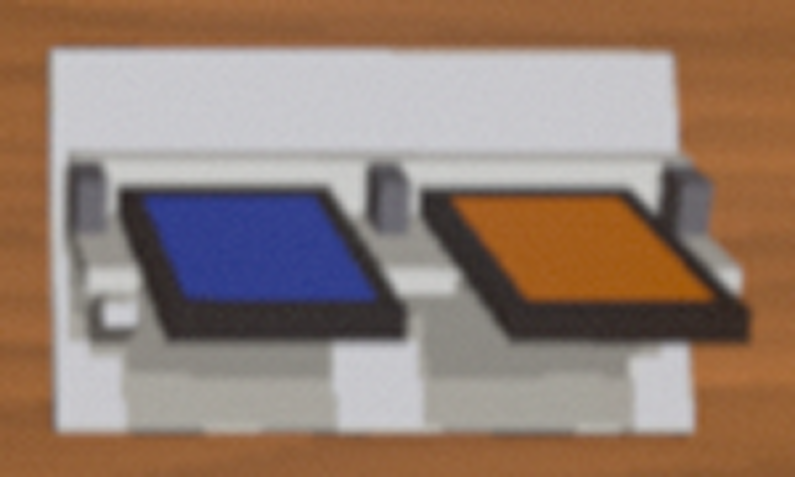

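View pics/sr.png

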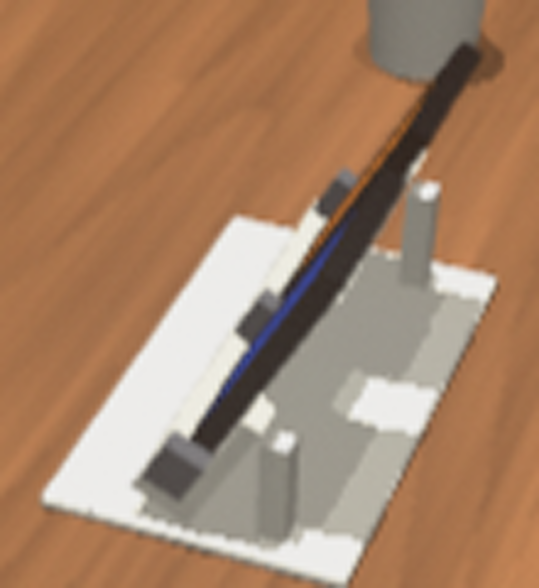

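View pics/sl.png

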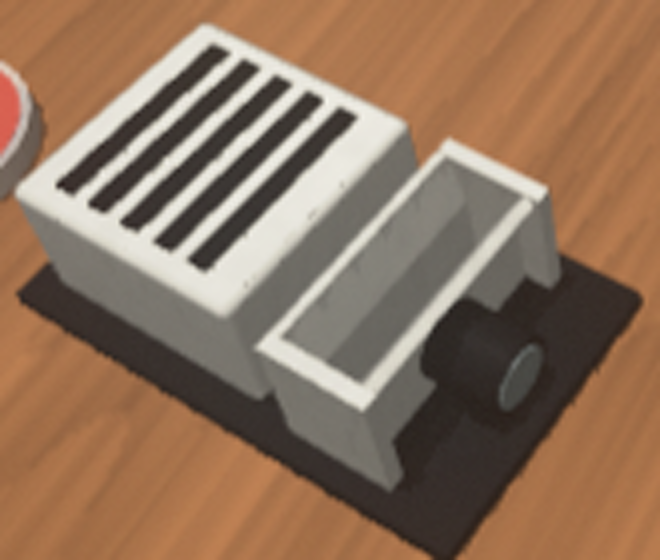

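View pics/tl.png

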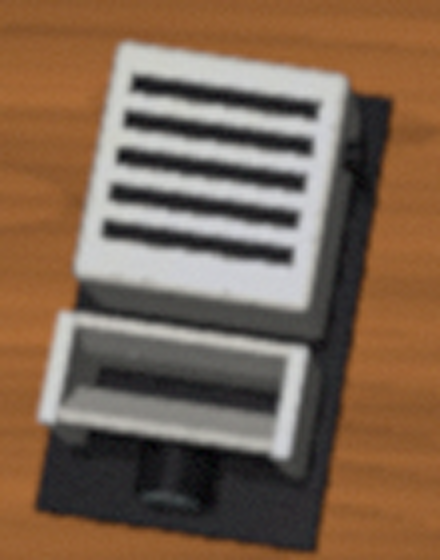

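```bash
cat > h.py <<'E'
from workcell import r, ticket, read_camera, camera_params
import numpy as np, cv2
P={n:camera_params(n) for n in("side","top")}
M={n:P[n]["K"]@P[n]["view"][:3] for n in P}
def un(q,k,o): return (np.array(q,float)+.5)/k-.5+np.array(o)
def tri(a,b):
    X=cv2.triangulatePoints(M["top"],M["side"],np.array(a,float).T,np.array(b,float).T); X=(X[:3]/X[3]).T
    e=max(np.abs(proj("top",X)-a).max(),np.abs(proj("side",X)-b).max()); return X,e
def proj(n,X):
    q=M[n]@np.c_[X,np.ones(len(X))].T; return (q[:2]/q[2]).T
def plane(n,q,z):
    V=P[n]["view"];c=-V[:3,:3].T@V[:3,3];d=(V[:3,:3].T@np.linalg.inv(P[n]["K"])@np.c_[q,np.ones(len(q))].T).T
    return c+d*((z-c[2])/d[:,2])[:,None]
E
python3 - <<'E'
from h import *
np.set_printoptions(precision=4,suppress=True)
T=lambda l:un(l,5.3,(300,175)); S=lambda l:un(l,4.9,(235,80))
TL=lambda l:un(l,4,(120,110)); SL=lambda l:un(l,4,(95,205))
def show(n,a,b):
    X,e=tri(a,b);print(n,"err",e);print(X);
    d=X[0]-X[1];print(" len",[round(float(np.linalg.norm(X[i]-X[i-1])),4) for i in range(len(X))])
    return X
for n,a,b in [("rack",T([(672,52),(692,432),(57,432),(50,48)]),S([(238,215),(497,280),(347,585),(42,500)])),
 ("rim",TL([(310,348),(292,460),(40,420),(62,312)]),SL([(450,140),(548,192),(365,408),(260,345)])),
 ("house",TL([(348,75),(308,312),(78,278),(120,42)]),SL([(205,25),(408,125),(232,315),(18,190)]))]:
    X=show(n,a,b); print("centre",X.mean(0)); 
    u=X[2]+X[3]-X[0]-X[1]; v=X[0]+X[3]-X[1]-X[2]; print(" yaw from y",np.degrees(np.arctan2(-u[0],u[1])),"from x",np.degrees(np.arctan2(v[1],v[0])))
show("ambertop -y back",T([(748,338)]),S([(478,55)]))
E
```

```text
rack err 0.49281292301782287
[[ 0.6385 -0.298   0.0082]
 [ 0.5103 -0.3021  0.0052]
 [ 0.504  -0.0899  0.0058]
 [ 0.6337 -0.086   0.0056]]
 len [0.212, 0.1283, 0.2124, 0.1297]
centre [ 0.5716 -0.194   0.0062]
 yaw from y 1.4998911406897038 from x 1.7614265318519895
rim err 0.8737239671266934
[[0.5916 0.1058 0.0639]
 [0.5455 0.1114 0.0626]
 [0.5577 0.2142 0.067 ]
 [0.603  0.2084 0.0667]]
 len [0.1032, 0.0465, 0.1036, 0.0457]
centre [0.5744 0.1599 0.065 ]
 yaw from y -6.520218012113823 from x -7.072823261090412
house err 0.9896552795996598
[[0.7099 0.0954 0.0661]
 [0.607  0.1074 0.0666]
 [0.6176 0.2027 0.0675]
 [0.7194 0.1914 0.0694]]
 len [0.0964, 0.1036, 0.0959, 0.1024]
centre [0.6635 0.1492 0.0674]
 yaw from y -6.002442403353019 from x -6.505374343020437
ambertop -y back err 0.24767138340058636
[[ 0.5256 -0.2787  0.1256]]Traceback (most recent call last):
  File "<stdin>", line 14, in <module>
  File "<stdin>", line 7, in show
IndexError: index 1 is out of bounds for axis 0 with size 1
```

```bash
cat >> h.py <<'E'
from scipy.spatial.transform import Rotation as Ro
def plate(yaw,tilt):  # plate axes, top leaning to -x
    return (Ro.from_euler('z',yaw,degrees=True)*Ro.from_euler('y',-tilt,degrees=True))
FLIP=np.array([[0,-1,0],[-1,0,0],[0,0,-1.]])  # columns: tool axes in plate frame x=-py,y=-px,z=-pz
def tool(foot,yaw,tilt,h): # TCP pose with TCP h up the plate
    p=plate(yaw,tilt); return np.array(foot)+p.apply([0,0,h]), p*Ro.from_matrix(FLIP)
def rows(n,pos,R,start=None):
    o=r.observe(); p0,R0=(o["eef_pos"],Ro.from_rotvec(o["tool_rot"])) if start is None else start
    w=(R0.inv()*R).as_rotvec()/n; A=sum(Ro.from_rotvec(w*k).as_matrix() for k in range(n))
    d=np.linalg.solve(A,R0.inv().apply(pos-p0))
    p=p0.copy();zs=[]
    for k in range(n): p=p+(R0*Ro.from_rotvec(w*k)).apply(d);zs.append(p.round(3).tolist())
    print(n,"x row:",d.round(4),w.round(4),"|d|",np.linalg.norm(d).round(3),"|w|",np.linalg.norm(w).round(3)); print(" minz",min(z[2] for z in zs),"end",zs[-1])
E
python3 - <<'E'
from h import *
np.set_printoptions(precision=4,suppress=True)
T=lambda l:un(l,5.3,(300,175))
print("top edge back",plane("top",T([(512,340),(748,338)]),.1256))
im=cv2.imread("pics/top0.png");hsv=cv2.cvtColor(im[180:260,375:450],cv2.COLOR_BGR2HSV)
foot=np.array([.5864,-.2437,.022]);p=plate(1.6,28)
c=np.array([[5,s*35,z] for s in(-1,1) for z in(0,120)]+[[-5,s*35,120] for s in(-1,1)])/1000
q=proj("top",foot+p.apply(c));print("pred crop top",((q-[300,175]+.5)*5.3-.5))
q=proj("side",foot+p.apply(c));print("pred crop side",((q-[235,80]+.5)*4.9-.5))
rows(10,*tool(foot,1.6,28,.175))
E
```

```text
top edge back [[ 0.5228 -0.2095  0.1256]
 [ 0.5254 -0.2787  0.1256]]
pred crop top [[633.8531 178.0205]
 [757.511  301.4888]
 [424.1088 177.3296]
 [517.887  301.0349]
 [753.5719 333.8185]
 [514.8735 333.4542]]
pred crop side [[314.6437 230.2502]
 [458.2174  37.7588]
 [259.5214 317.5255]
 [405.1309 124.0293]
 [478.1277  52.6806]
 [426.3955 139.7568]]
10 x row: [-0.0548  0.0032  0.0075] [ 0.0416 -0.0323 -0.1298] |d| 0.055 |w| 0.14
 minz 0.177 end [0.504, -0.246, 0.177]
```

```bash
python3 - <<'E'
from h import *
rows(12,*tool([.585,-.244,.022],1.6,28,.175))
E
```

```text
12 x row: [-0.0456  0.0023  0.0064] [ 0.0346 -0.0269 -0.1082] |d| 0.046 |w| 0.117
 minz 0.177 end [0.503, -0.246, 0.177]
```

```bash
W="-0.0456 0.0023 0.0064 0.0346 -0.0269 -0.1082"; python3 drive.py '-0.0456 0.0023 0.0064 0.0346 -0.0269 -0.1082;-0.0456 0.0023 0.0064 0.0346 -0.0269 -0.1082;-0.0456 0.0023 0.0064 0.0346 -0.0269 -0.1082;-0.0456 0.0023 0.0064 0.0346 -0.0269 -0.1082;-0.0456 0.0023 0.0064 0.0346 -0.0269 -0.1082;-0.0456 0.0023 0.0064 0.0346 -0.0269 -0.1082' 0.7
python3 drive.py '-0.0456 0.0023 0.0064 0.0346 -0.0269 -0.1082;-0.0456 0.0023 0.0064 0.0346 -0.0269 -0.1082;-0.0456 0.0023 0.0064 0.0346 -0.0269 -0.1082;-0.0456 0.0023 0.0064 0.0346 -0.0269 -0.1082;-0.0456 0.0023 0.0064 0.0346 -0.0269 -0.1082;-0.0456 0.0023 0.0064 0.0346 -0.0269 -0.1082;0 0 0 0 0 0;0 0 0 0 0 0'
python3 - <<'E'
from h import *
rows(3,*tool([.585,-.244,.022],1.6,28,.175)); rows(3,*tool([.585,-.244,.022],1.6,28,.074))
E
```

```text
t: 0.7
eef_pos: [0.4092, -0.4992, 0.1997]
tool_rot: [-1.32, 2.631, -0.268]
wrist_force: [-0.2, 0.7, 0.4]
width: 0.705
gripper_force: 0.0
t: 1.5
eef_pos: [0.5029, -0.2457, 0.1768]
tool_rot: [-1.975, 1.916, -0.479]
wrist_force: [1.1, -0.0, 0.5]
width: 0.698
gripper_force: 0.0
3 x row: [0.0002 0.     0.0001] [-0.0001 -0.      0.0008] |d| 0.0 |w| 0.001
 minz 0.177 end [0.503, -0.246, 0.177]
3 x row: [0.0002 0.     0.0337] [-0.0001 -0.      0.0008] |d| 0.034 |w| 0.001
 minz 0.087 end [0.55, -0.245, 0.087]
```

```bash
python3 drive.py '0 0 0.03 0 0 0;0 0 0.03 0 0 0;0 0 0.021 0 0 0;0 0 0.02 0 0 0;0 0 0 0 0 0;0 0 0 0 0 0'
python3 - <<'E'
from h import *
im=[read_camera(n) for n in("side","top")]
a=cv2.resize(im[0][60:200,220:360],(560,560));b=cv2.resize(im[1][150:270,290:460],None,fx=4,fy=4)
cv2.imwrite("pics/g.png",cv2.resize(np.hstack([a[:480],b]),(800,310)))
rows(3,*tool([.585,-.244,.022],1.6,28,.074))
E
```

```text
t: 2.1
eef_pos: [0.5502, -0.2464, 0.0871]
tool_rot: [-1.973, 1.92, -0.478]
wrist_force: [-0.2, 0.8, -0.4]
width: 0.701
gripper_force: 0.0
3 x row: [-0.0004  0.0002  0.0003] [-0.0003 -0.0005  0.0001] |d| 0.001 |w| 0.001
 minz 0.087 end [0.55, -0.245, 0.087]
```

View pics/g.png

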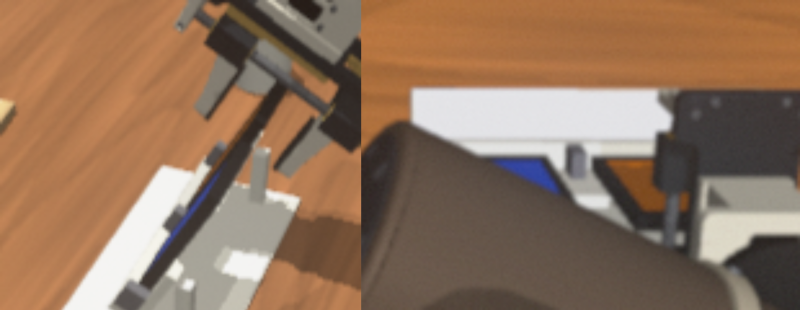

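The side half shows the plate (about px 270,90) midway between the open fingers (215,100 and 300,145), tool in line with it. I'll close now.

```bash
python3 drive.py '0 0 0 0 0 0;0 0 0 0 0 0;0 0 0 0 0 0;0 0 0 0 0 0;0 0 0 0 0 0;0 0 0 0 0 0;0 0 0 0 0 0;0 0 0 0 0 0' 0.0 25
```

```text
t: 3.0
eef_pos: [0.5503, -0.2454, 0.0874]
tool_rot: [-1.974, 1.918, -0.48]
wrist_force: [-1.1, 0.0, 0.3]
width: 0.114
gripper_force: 25.0
```

```bash
python3 drive.py '0 0 -0.01 0 0 0;0 0 -0.02 0 0 0;0 0 -0.03 0 0 0;0 0 -0.03 0 0 0;0 0 -0.03 0 0 0;0 0 -0.03 0 0 0;0 0 -0.015 0 0 0;0 0 0 0 0 0'
python3 - <<'E'
from h import *
o=r.observe();R=Ro.from_rotvec(o["tool_rot"])
im=[read_camera(n) for n in("side","top")]
cv2.imwrite("pics/lift.png",np.hstack([im[0][20:260,160:420],im[1][100:340,260:520]]))
p,Rt=tool([.5785,.1593,.13],-6.5,28,.074)
rows(12,p,Rt); rows(14,p,Rt)
E
```

```text
t: 3.8
eef_pos: [0.4724, -0.2478, 0.2359]
tool_rot: [-1.972, 1.916, -0.485]
wrist_force: [0.7, 0.6, -1.1]
width: 0.115
gripper_force: 25.0
12 x row: [-0.0344 -0.0027  0.005 ] [-0.      0.0055  0.0104] |d| 0.035 |w| 0.012
 minz 0.195 end [0.544, 0.163, 0.195]
14 x row: [-0.0295 -0.0023  0.0042] [-0.      0.0047  0.0089] |d| 0.03 |w| 0.01
 minz 0.195 end [0.544, 0.163, 0.195]
```

View pics/lift.png

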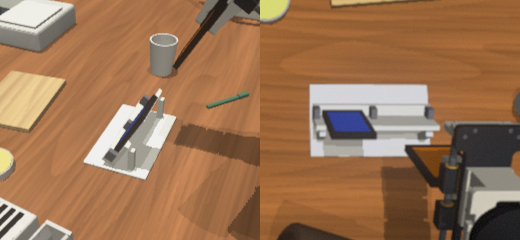

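The amber filter is lifted clear of the rack (its pane is at about px 430,160 in the right half). The blue filter has stayed put.

```bash
python3 drive.py '-0.02 0 0 0 0 0;-0.035 0 0 0 0 0.01;-0.038 0 0 0 0.005 0.015;-0.038 0 0 0 0.01 0.015;-0.038 0 0 0 0.01 0.015;-0.038 0 0 0 0.01 0.015;-0.038 0 0 0 0.01 0.015;-0.038 0 0 0 0.01 0.015;-0.038 0 0 0 0.01 0.015;-0.03 0 0 0 0.01 0.01'
python3 - <<'E'
from h import *
p,Rt=tool([.5785,.1593,.11],-6.5,28,.074)
rows(4,p,Rt)
E
```

```text
t: 4.9
eef_pos: [0.481, 0.0873, 0.2317]
tool_rot: [-1.858, 2.068, -0.522]
wrist_force: [0.9, -0.1, -1.1]
width: 0.109
gripper_force: 25.0
4 x row: [-0.0207 -0.0055  0.0187] [ 0.0011 -0.002   0.0022] |d| 0.028 |w| 0.003
 minz 0.175 end [0.544, 0.163, 0.175]
```

Now measure where the filter's foot sits above the slot.

```bash
python3 drive.py '-0.02 -0.0055 0.0187 0.001 -0.002 0.002;-0.022 -0.0055 0.0187 0.001 -0.002 0.002;-0.021 -0.0055 0.0187 0.001 -0.002 0.002;-0.02 -0.0055 0.0187 0.001 -0.002 0.002;0 0 0 0 0 0;0 0 0 0 0 0'
python3 - <<'E'
from h import *
np.set_printoptions(precision=1,suppress=True)
p,Rt=tool([.5785,.1593,.11],-6.5,28,.074)
rows(1,p,Rt)
im=[read_camera(n) for n in("side","top")]
c=[cv2.resize(im[0][170:310,110:300],(480,354)) , cv2.resize(im[1][90:250,100:240],(310,354))]
cv2.imwrite("pics/pre.png",np.hstack(c))
k=[480/190,310/140]
o=r.observe();R=Ro.from_rotvec(o["tool_rot"])*Ro.from_matrix(FLIP).inv();foot=o["eef_pos"]-R.apply([0,0,.074])
cc=np.array([[s*5,t*35,0] for s in(-1,1) for t in(-1,1)])/1000
print("side",(proj("side",foot+R.apply(cc))-[110,170])*k[0]);print("top",(proj("top",foot+R.apply(cc))-[100,90])*k[1]+[480,0])
E
```

```text
t: 5.5
eef_pos: [0.5443, 0.1607, 0.1742]
tool_rot: [-1.847, 2.07, -0.515]
wrist_force: [0.2, -0.6, -0.8]
width: 0.112
gripper_force: 25.0
1 x row: [-0.  0. -0.] [ 0. -0.  0.] |d| 0.003 |w| 0.004
 minz 0.175 end [0.544, 0.163, 0.175]
side [[251.8 158.4]
 [166.4 251.7]
 [237.6 146.5]
 [150.9 238.9]]
top [[663.  251.9]
 [565.1 237.9]
 [664.2 238.5]
 [565.9 224.4]]
```

View pics/pre.png

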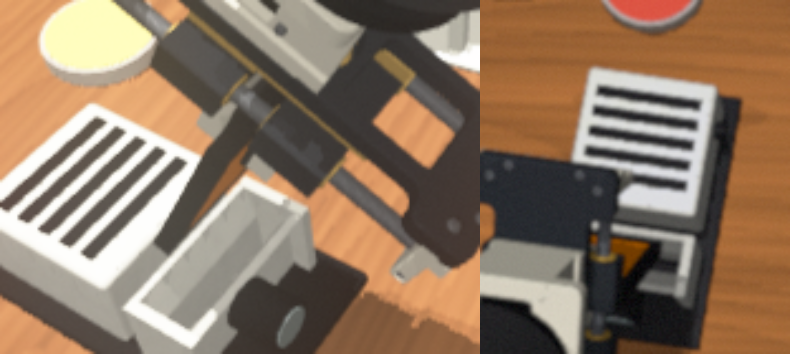

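Both views match the predicted foot: the near corner is at about (166,250) in the side half and the right end at about (663,243) in the top half. I'll descend into the mouth, still slanted.

```bash
python3 - <<'E'
from h import *
p,Rt=tool([.5785,.1593,.050],-6.5,28,.074)
rows(4,p,Rt)
E
```

```text
4 x row: [-0.0006  0.0073  0.0133] [ 0.0001 -0.0001 -0.0002] |d| 0.015 |w| 0.0
 minz 0.115 end [0.544, 0.163, 0.115]
```

```bash
python3 drive.py '-0.0006 0.0073 0.0133 0 0 0;-0.0006 0.0073 0.0133 0 0 0;-0.0006 0.0049 0.0089 0 0 0;-0.0006 0.0049 0.0089 0 0 0;0 0.0049 0.0088 0 0 0;0 0 0 0 0 0;0 0 0 0 0 0;0 0 0 0 0 0;0 0 0 0 0 0'
python3 - <<'E'
from h import *
print(r.observe()["ft_torque"])
o=r.observe();R=Ro.from_rotvec(o["tool_rot"])*Ro.from_matrix(FLIP).inv();f=o["eef_pos"]-R.apply([0,0,.074])
print("foot in lamp",Ro.from_euler('z',6.5,degrees=True).apply(f-[.5785,.1593,0]),np.degrees(np.arccos(R.as_matrix()[2,2])))
print("straighten about foot"); rows(6,*tool([.5785,.1593,.050],-6.5,0,.074))
E
```

```text
t: 6.5
eef_pos: [0.5528, 0.1693, 0.1287]
tool_rot: [-1.855, 2.085, -0.505]
wrist_force: [-0.7, 0.1, -1.6]
width: 0.113
gripper_force: 25.0
[ 2.41049862e-01  1.82601874e+00 -1.69800943e-03]
foot in lamp [0.00687733 0.00642904 0.06272666] 26.912075695623564
straighten about foot
6 x row: [ 0.0012 -0.0041  0.002 ] [-0.0783 -0.0012 -0.0005] |d| 0.005 |w| 0.078
 minz 0.124 end [0.578, 0.159, 0.124]
```

```bash
python3 - <<'E'
from h import *
np.set_printoptions(precision=3,suppress=True)
o=r.observe()
for k in o: print(k,o[k])
im=[read_camera(n) for n in("side","top")]
c=[cv2.resize(im[0][170:310,110:300],(480,354)) , cv2.resize(im[1][90:250,100:240],(310,354))]
cv2.imwrite("pics/in.png",np.hstack(c))
E
```

```text
t 6.5
joint_pos [ 0.605  0.088 -1.016  1.249 -0.326 -1.898]
joint_velocities [-0.    -0.001  0.     0.004  0.001 -0.002]
tau [ -0.035 -29.21   21.997   1.626  -0.667   0.041]
eef_pos [0.553 0.169 0.129]
tool_rot [-1.855  2.085 -0.505]
wrist_force [-0.677  0.111 -1.597]
ft_torque [ 0.241  1.826 -0.002]
gripper_force 24.9997079372406
width 0.11329938660471994
```

View pics/in.png

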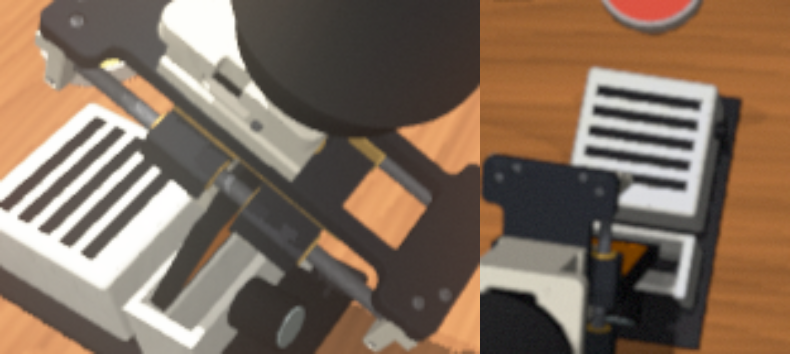

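The arm stopped short because joint 3 reached its range limit (-1.016 against -1.02), not because of contact: the wrist is too close in at 27°. In the side half the foot is inside the mouth opening at about (165,300). I'll reduce the slant to 20°, still above the 14° needed, which moves the wrist outward.

```bash
python3 - <<'E'
from h import *
rows(4,*tool([.5785,.1593,.064],-6.5,20,.074))
a=tool([.5785,.1593,.064],-6.5,20,.074)
rows(2,*tool([.5785,.1593,.050],-6.5,20,.074),start=a)
E
```

```text
4 x row: [ 0.0018 -0.0008 -0.001 ] [-0.0302 -0.0019 -0.0004] |d| 0.002 |w| 0.03
 minz 0.13 end [0.553, 0.162, 0.134]
2 x row: [0.     0.0024 0.0066] [0. 0. 0.] |d| 0.007 |w| 0.0
 minz 0.12 end [0.553, 0.162, 0.12]
```

```bash
python3 drive.py '0.0018 -0.0008 -0.001 -0.03 -0.002 0;0.0018 -0.0008 -0.001 -0.03 -0.002 0;0.0018 -0.0008 -0.001 -0.03 -0.002 0;0.0018 -0.0008 -0.001 -0.03 -0.002 0;0 0 0 0 0 0;0 0 0 0 0 0'
cat >> h.py <<'E'
def st():
    o=r.observe();R=Ro.from_rotvec(o["tool_rot"])*Ro.from_matrix(FLIP).inv();f=o["eef_pos"]-R.apply([0,0,.074])
    print("foot in lamp",Ro.from_euler('z',6.5,degrees=True).apply(f-[.5785,.1593,0]).round(4),"tilt",np.degrees(np.arccos(R.as_matrix()[2,2])).round(1),"q",o["joint_pos"].round(2))
E
python3 - <<'E'
from h import *
st()
rows(3,*tool([.5785,.1593,.050],-6.5,20,.074))
E
```

```text
t: 7.2
eef_pos: [0.5535, 0.1623, 0.1336]
tool_rot: [-1.918, 2.153, -0.38]
wrist_force: [0.1, -0.9, -1.5]
width: 0.113
gripper_force: 25.0
foot in lamp [0.0002 0.0002 0.0641] tilt 20.1 q [ 0.75  0.11 -0.82  0.6  -0.48 -1.38]
3 x row: [0.     0.0016 0.0044] [-0.0005  0.0002 -0.0005] |d| 0.005 |w| 0.001
 minz 0.12 end [0.553, 0.162, 0.12]
```

```bash
python3 drive.py '0 0.0016 0.0044 0 0 0;0 0.0016 0.0044 0 0 0;0 0.0016 0.0044 0 0 0;0 0 0 0 0 0;0 0 0 0 0 0;0 0 0 0 0 0;0 0 0 0 0 0;0 0 0 0 0 0'
python3 - <<'E'
from h import *
st()
rows(6,*tool([.5785,.1593,.048],-6.5,0,.074))
E
```

```text
t: 8.0
eef_pos: [0.5535, 0.1621, 0.1196]
tool_rot: [-1.919, 2.153, -0.379]
wrist_force: [-0.1, 0.9, -1.6]
width: 0.113
gripper_force: 25.0
foot in lamp [ 0.0001 -0.      0.05  ] tilt 20.0 q [ 0.73  0.13 -0.85  0.66 -0.43 -1.42]
6 x row: [-0.     -0.0042  0.0005] [-0.0583  0.0002 -0.0003] |d| 0.004 |w| 0.058
 minz 0.121 end [0.578, 0.159, 0.122]
```

```bash
python3 drive.py '0 -0.0042 0.0005 -0.0583 0 0;0 -0.0042 0.0005 -0.0583 0 0;0 -0.0042 0.0005 -0.0583 0 0;0 -0.0042 0.0005 -0.0583 0 0;0 -0.0042 0.0005 -0.0583 0 0;0 -0.0042 0.0005 -0.0583 0 0;0 0 0 0 0 0;0 0 0 0 0 0'
python3 - <<'E'
from h import *
st()
im=[read_camera(n) for n in("side","top")]
c=[cv2.resize(im[0][170:310,110:300],(480,354)) , cv2.resize(im[1][90:250,100:240],(310,354))]
cv2.imwrite("pics/up.png",np.hstack(c))
rows(4,*tool([.5785,.1593,.024],-6.5,0,.074))
E
```

```text
t: 8.8
eef_pos: [0.5785, 0.1587, 0.1209]
tool_rot: [-2.089, 2.346, 0.001]
wrist_force: [0.3, 0.6, -2.1]
width: 0.111
gripper_force: 25.0
foot in lamp [ 0.     -0.0005  0.0469] tilt 0.0 q [ 0.59  0.32 -0.3  -0.   -0.95 -0.71]
4 x row: [-0.0002 -0.0002  0.0058] [ 0.0001  0.0001 -0.0003] |d| 0.006 |w| 0.0
 minz 0.098 end [0.578, 0.159, 0.098]
```

View pics/up.png

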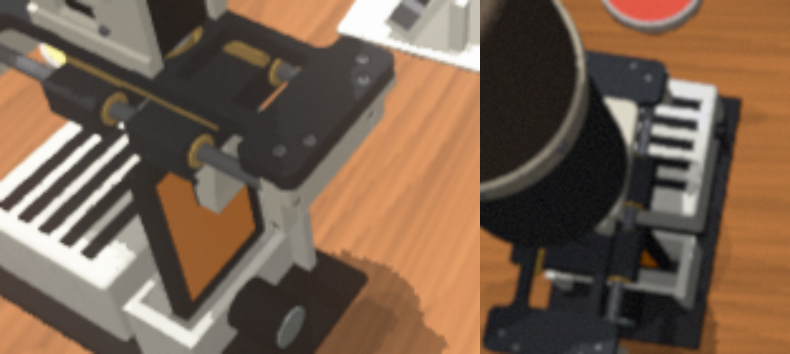

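The filter stands upright inside the mouth, with its near lower corner at about (187,320) in the side half. Now I'll lower it.

```bash
python3 drive.py '0 0 0.006 0 0 0;0 0 0.006 0 0 0;0 0 0.006 0 0 0;0 0 0.005 0 0 0;0 0 0 0 0 0'
python3 -c "from h import *;st();print(r.observe()['ft_torque'])"
```

```text
t: 9.4
eef_pos: [0.5779, 0.1589, 0.0975]
tool_rot: [2.09, -2.345, -0.002]
wrist_force: [-0.1, -0.3, -1.9]
width: 0.115
gripper_force: 25.0
foot in lamp [-0.0006 -0.0004  0.0235] tilt 0.1 q [ 0.59  0.35 -0.32 -0.   -0.9  -0.71]
[ 0.02364293  0.11377613 -0.03324649]
```

No contact so far; it's in the narrow section.

```bash
python3 drive.py '0 0 0.004 0 0 0;0 0 0.004 0 0 0;0 0 0.003 0 0 0;0 0 0 0 0 0;0 0 0 0 0 0'
python3 drive.py '0 0 0.0015 0 0 0;0 0 0 0 0 0'; python3 drive.py '0 0 0.0015 0 0 0;0 0 0 0 0 0'
python3 -c "from h import *;st();print(r.observe()['ft_torque'])"
```

```text
t: 9.9
eef_pos: [0.5783, 0.159, 0.0874]
tool_rot: [-2.09, 2.345, 0.001]
wrist_force: [0.2, -0.2, -1.5]
width: 0.121
gripper_force: 25.0
t: 10.1
eef_pos: [0.5783, 0.1591, 0.086]
tool_rot: [-2.09, 2.345, 0.002]
wrist_force: [-0.4, 0.0, -1.3]
width: 0.114
gripper_force: 25.0
t: 10.3
eef_pos: [0.5782, 0.159, 0.0843]
tool_rot: [-2.09, 2.345, 0.002]
wrist_force: [0.3, -0.6, -1.2]
width: 0.115
gripper_force: 25.0
foot in lamp [-0.0003 -0.0003  0.0103] tilt 0.1 q [ 0.59  0.36 -0.34 -0.   -0.87 -0.71]
[-0.01040023  0.05664495 -0.02123796]
```

```bash
for i in 1; do python3 drive.py '0 0 0.0015 0 0 0;0 0 0 0 0 0'; python3 drive.py '0 0 0.001 0 0 0;0 0 0 0 0 0';  python3 drive.py '0 0 0.001 0 0 0;0 0 0 0 0 0'; done | grep -E "eef|wrist"
```

```text
eef_pos: [0.5782, 0.159, 0.0828]
wrist_force: [-1.0, -0.8, -1.6]
eef_pos: [0.5785, 0.1591, 0.0821]
wrist_force: [0.3, -0.4, 0.5]
eef_pos: [0.5786, 0.1591, 0.0821]
wrist_force: [-3.3, -0.0, 8.0]
```

The filter is seated: contact at TCP z 0.082, pressing with 8 N. Release and retreat.

```bash
python3 drive.py '0 0 -0.0005 0 0 0;0 0 0 0 0 0;0 0 0 0 0 0;0 0 0 0 0 0;0 0 0 0 0 0' 0.35
python3 drive.py '0 0 -0.01 0 0 0;0 0 -0.02 0 0 0;0 0 -0.03 0 0 0;0 0 -0.04 0 0 0;0 0 -0.04 0 0 0;0 0 -0.03 0 0 0;0 0 0 0 0 0;0 0 0 0 0 0;0 0 0 0 0 0'
python3 - <<'E'
from h import *
im=[read_camera(n) for n in("side","top")]
cv2.imwrite("pics/fin.png",np.hstack([cv2.resize(im[0][80:340,80:370],(435,390)),im[1][20:410,100:460]]))
E
```

```text
t: 11.4
eef_pos: [0.5783, 0.159, 0.0814]
tool_rot: [-2.09, 2.345, 0.002]
wrist_force: [0.6, -0.5, -0.1]
width: 0.349
gripper_force: 0.0
t: 12.3
eef_pos: [0.5778, 0.1587, 0.2508]
tool_rot: [2.09, -2.345, -0.002]
wrist_force: [-0.9, 0.2, -0.5]
width: 0.35
gripper_force: 0.0
```

View pics/fin.png

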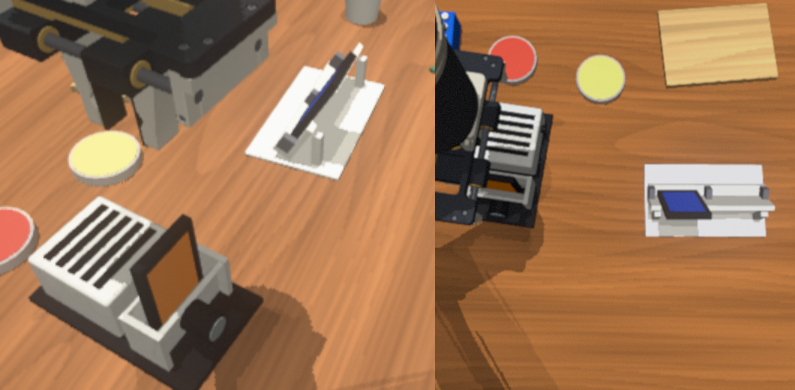

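The amber filter stands upright in the slot (about px 167,270), the blue filter is in the rack and the gripper is clear. Handing in.

```bash
python3 -c "
from workcell import r, ticket, read_camera, camera_params
print(ticket.finish_job())"
```

```text
the job is handed in; nothing more can be done
None
```

The amber filter stands upright at the bottom of the lamp's slot, released, and the blue filter is still in the rack; the job was handed in at about 12 s with no verdict returned, and because the arm ran into a joint limit at the full 28° slant, I set the foot into the mouth and paused at 20°, still above the 14° required.

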